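Clear the jammed glue-stick dispenser

TASK

A glue stick has jammed crosswise under the cover of the sloping wooden dispenser. Through the slot in the cover, push it back up the slope until it lies by itself on the open landing at the top, then lift it out and lay it down gently in the shallow plywood tray, without dropping it. Leave the other glue stick, which stands on the desk, where it is.

Things in the scene. Friction and masses are not known exactly. Their poses are not given: they have to be found in the camera images.
- stick_mid (a point): Centre of the jammed glue stick: rigid white cylinder with grey cap, 28 mm diameter, 100 long, about 50 g; x axis = its long axis. It lies across the slope, its ends against cheeks that narrow the chute downhill; the cover bars lifting. Pushed past the crest it rolls on to the brass stops and stays there crosswise, centre at x 130, y 0, z 80 in the dispenser's frame, with free air above.
- dispenser: Fixed wooden chute 300 x 130 mm. Origin: centre of underside; +x uphill. In its frame, mm: floor rises 15 deg from z 15 (x -150) to 71 at crest (x 60); landing then falls 5 deg to z 64 at x 150, at two brass stops (face x 144, top z 96, |y| 33-57). Channel 112 wide. Cover x -160 to 12, top 42 above slope floor, underside 36, with an open-ended slot |y| < 28 all along. Landing walls: top z 100.
- tray: Fixed shallow open tray of plywood, 140 mm along its x, 180 mm along its y, 30 mm high, walls and floor 5 mm thick. Origin at the centre of its underside, on the desk; z up.
- spare_mid (a point): Centre (50 mm above the desk) of the other, identical glue stick, standing on end on the desk about 160 mm from the tray's centre along the tray's +x. It is to be left alone.
There are look-alikes about, which are no part of the job. Leave any blue or turquoise look-alike of the part that bears stick_mid alone.

How it is judged:
By the outcome, as a careful person would: the job done as asked, in the order asked, and still so for the second after the job is handed in, with the robot touching nothing.
It also fails if it takes over 61 s, if anything falls off the work surface, if the arm or the gripper's body presses on something with over 40 N, if the wrist force passes 120 N, or if a joint passes its speed limit or range.

ROBOT

A 6-joint arm with a two-finger parallel gripper is mounted at the origin on the work surface. World frame = base frame: x ahead of the robot, y to its left, z up, the work surface at z = 0. Lengths are in m, angles in rad, forces in N, time in s.
With the tool pointing down it reaches from about 0.35 to 0.975 m from the base axis. Payload 4.9 kg.
Tool frame: the origin (TCP) lies midway between the tips of the shut fingers; the grasp point (between the pads) lies 19 mm behind it; x points along the fingers, z is the direction in which the jaws open and shut, and the axes are right-handed (so a half turn about x gives the same grasp; the last joint's range is limited). The gripper opens to 85 mm and grips with 20 to 120 N. Pads are 22 mm wide; open, the fingers measure 114 mm over their backs; the gripper's body (76 mm by 85 mm) begins 54 mm behind the grasp point. The pads swing forward as they close: fully open they stand 13 mm farther back than shut.
Start: joints at [1.161, 0.053, 1.613, -0, 1.476, -0.119], TCP at [0.179, 0.599, 0.231] pointing down, gripper open.
Joint ranges: [-3.01, 3.01], [-1.01, 2.22], [0.06, 2.58], [-1.02, 4.17], [0.09, 2.62], [-3.14, 3.14]. Speed limits (rad/s): [2.57, 2.57, 3.14, 3.14, 3.14, 3.14].

INTERFACE

Orientations are given as a unit quaternion [w, x, y, z].
In Python, from plant import state, cams, workorder, nets gives the robot as it stands.
- The arm moves only by the tool play_rows, never from a script. Its argument "motion" is a list of rows, each a list of 3 entries, a list of its own where there are three numbers: the closure, from -1 (fully open) to 1 (shut), then the shift along the world's x, y, z in m, then the turn about the world's z in rad. A call has 1 to 5 rows; each row is the pose to reach, as a shift and turn from the pose commanded when the call began; what a row does not reach only later rows make up. A row lasts 1/10 s, in which the tool goes at most 50 mm and 8.59 degrees, less where a joint would pass 70% of its speed; a pose out of reach is approached as far as the arm can. A call with a gripper value outside its range is refused whole. The fingers move at their own pace and stop on an object; the grip force is fixed at half the most. Time passes only in rows, so rows that repeat a pose let the fingers close. It gives the time, the measured TCP pose, the force and the opening at its end, in the units of the state.
- state(): the state, without advancing time (a new reading comes with each control period).
- cams.grab_frame(name): name is "side" or "top"; returns (picture, depth): 400x640x3 uint8, red, green, blue; 400x640 float32, m along the optical axis (not along the pixel's ray), 0 where there is no reading.
- cams.camera_info(name): a dict with "K" (3x3 intrinsics, pixels), "rvec" (rotation vector, rad) and "tvec" (3), from world to camera coordinates, as OpenCV has them. Camera axes: x right, y down, z forward; pixel columns grow to the right and rows downward; lengths in m; the calibration is good to about 2 mm. A picture is of the moment at which its call begins. camera_info takes no time and is no camera call.
- workorder.job_done(): hands the job in, once; it reports no verdict.
Trained networks look in the newest picture that a camera, given by its name, has taken for a name from the list of things; names that differ only in an ending like _2 or _b are one class to them, and where a whole thing is asked for, a point or a joint stands for the part that bears it (a point fixed in the world has none). Each returns a list of dicts, best first, with "score" (0 to 1); they miss things now and then, are a little off and sometimes report something else, mostly with a low value. They report only what shows in the picture. A call takes as long as a camera call. They do not tell look-alikes from the thing itself.
- nets.recognise(camera, target): "at" ([x, y, z] in m, in world coordinates, good to about 4 mm: the middle of the surface that is visible of it).
- nets.landmark_of(camera, target): "at" ([x, y, z] in m, in world coordinates, good to about 4 mm: a listed point, or the origin of a listed thing).
The state is a dict: "time": time; "joint_pos": joint angles; "joint_vel": joint speeds; "joint_efforts": joint torques, N m; "tool_pos": TCP position; "tool_rot": TCP orientation; "contact_force": force on the tool from outside, world axes, zero at the start; "ft_torque": the same for the moment, N m; "gripper_width": opening from 0.0 (shut) to 1.0 (fully open).
Only numpy, scipy, OpenCV 4.12 (cv2) and the standard library are available. Lean on these libraries where they do the work, as an engineer would, in place of code of your own. Each camera call takes 0.05 s, during which the arm holds its last target.

## Working session

There is one attempt and no reset: what is moved stays moved. The work goes in short steps, Python scripts to look and compute and a tool call to move; the robot and the scene stay as the last step left them, time stands still between calls to the robot, and variables do not carry over. Pictures are saved under pics/ and viewed, and the job is handed in when it is done.

Besides the shell and the picture viewer there is one more tool, called after "Call:" as name([rows], argument=value, ...), one row to a line, values as JSON. play_rows: Moves the arm, as the interface text tells. Its arguments: {"type":"object","properties":{"motion":{"type":"array","items":{"type":"array"}}},"required":["motion"]}

```bash
mkdir -p pics; ls; cat > h.py <<'E'
import numpy as np, cv2
from plant import state, cams, workorder, nets
def info(n):
    c=cams.camera_info(n);K=np.array(c["K"]);R,_=cv2.Rodrigues(np.array(c["rvec"],float));t=np.array(c["tvec"],float).ravel();return K,R,t
def proj(n,P):
    K,R,t=info(n);q=(np.atleast_2d(P)@R.T+t)@K.T;return q[:,:2]/q[:,2:]
def unproj(n,d,u,v):
    K,R,t=info(n);z=d[int(v),int(u)];p=np.linalg.inv(K)@np.array([u,v,1])*z;return R.T@(p-t)
def cloud(n,d):
    K,R,t=info(n);v,u=np.mgrid[:d.shape[0],:d.shape[1]]
    p=np.stack([u,v,np.ones_like(u)],-1)@np.linalg.inv(K).T*d[...,None]
    return (p-t)@R
def save(im,f): cv2.imwrite("pics/"+f,im[...,::-1])
E
python3 - <<'E'
from h import *
for n in("side","top"):
    im,d=cams.grab_frame(n);save(im,n+"0.png");np.savez(n+"0.npz",im=im,d=d)
    K,R,t=info(n);print(n,K[0,0],"cam at",-R.T@t)
    for k in("stick_mid","dispenser","tray","spare_mid"):
        for r in nets.landmark_of(n,k):print(k,np.round(r["at"],3),round(r["score"],2),proj(n,r["at"])[0].round())
s=state();print(s)
E
```

```text
pics
side 445.5234823861596 cam at [ 0.24146858 -0.77314507  1.01443187]
stick_mid [0.251 0.243 0.018] 0.59 [244. 205.]
stick_mid [0.327 0.545 0.013] 0.53 [254. 145.]
stick_mid [0.294 0.382 0.015] 0.47 [251. 175.]
stick_mid [0.456 0.225 0.053] 0.43 [308. 190.]
dispenser [ 0.505  0.234 -0.002] 0.91 [322. 197.]
tray [ 0.485 -0.194  0.002] 0.57 [356. 310.]
spare_mid [ 0.645 -0.224  0.051] 0.52 [421. 295.]
top 369.9961914264859 cam at [0.368849   0.14190958 0.92392904]
stick_mid [0.296 0.386 0.017] 0.96 [223. 265.]
stick_mid [0.253 0.241 0.016] 0.96 [282. 282.]
stick_mid [0.328 0.544 0.015] 0.6 [159. 252.]
stick_mid [0.455 0.229 0.059] 0.51 [285. 197.]
tray [ 0.484 -0.191 -0.002] 0.97 [455. 186.]
spare_mid [ 0.642 -0.224  0.052] 0.8 [474. 117.]
{'time': 0.5, 'joint_pos': array([ 1.16098558e+00,  5.27240898e-02,  1.61295538e+00,  2.54622623e-05,
        1.47598647e+00, -1.19012690e-01]), 'joint_vel': array([-0.00117791, -0.00096809, -0.00191945, -0.00052474, -0.00166994,
        0.0010505 ]), 'joint_efforts': array([-1.15427770e-05, -3.93218243e+01, -3.70027149e+01, -8.54501332e-05,
        1.23343983e-03,  1.25643786e-05]), 'tool_pos': array([0.1791831 , 0.59872427, 0.2312555 ]), 'tool_rot': array([ 0.56714129, -0.4222849 ,  0.56719516,  0.42227465]), 'contact_force': array([-0.09516888,  0.1275643 , -0.7528341 ]), 'ft_torque': array([ 9.15998235e-03, -5.67182465e-03, -3.32804261e-05]), 'gripper_width': 1.0006056314325973}
```

View pics/side0.png

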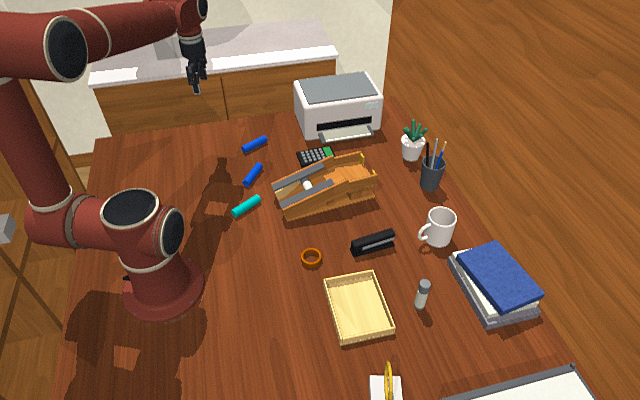

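View pics/top0.png

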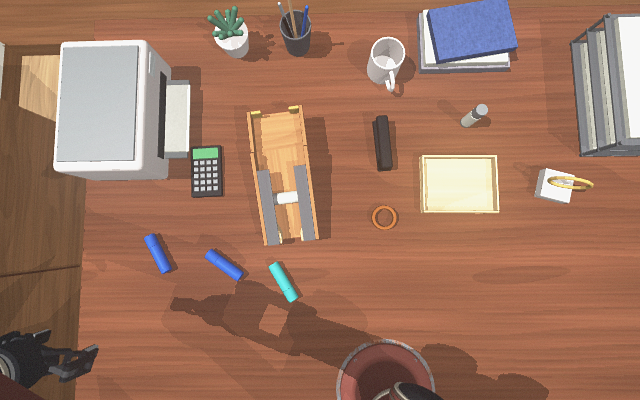

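```bash
python3 - <<'E'
from h import *
D=np.load("top0.npz");im=D["im"]
c=cv2.resize(im[130:270,210:350],None,fx=5,fy=4.2,interpolation=cv2.INTER_CUBIC);save(c,"crop_top.png")
D=np.load("side0.npz");im=D["im"]
c=cv2.resize(im[120:250,250:400],None,fx=5,fy=4.5,interpolation=cv2.INTER_CUBIC);save(c,"crop_side.png")
E
```

```text
(no output)
```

View pics/crop_top.png

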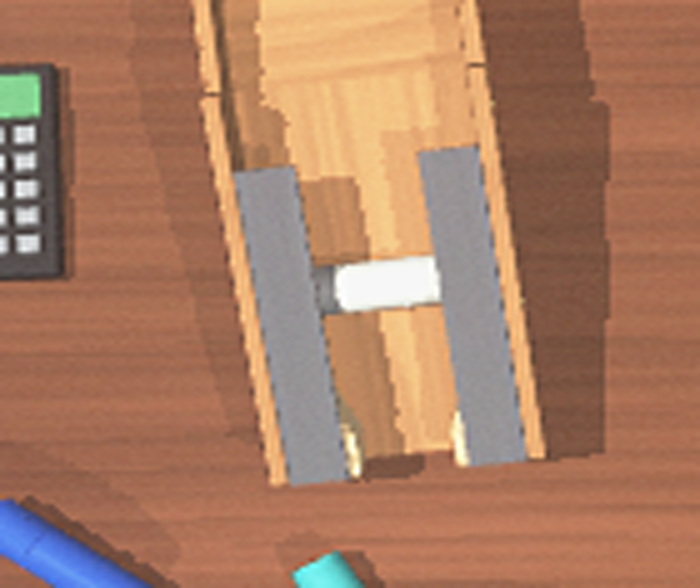

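View pics/crop_side.png

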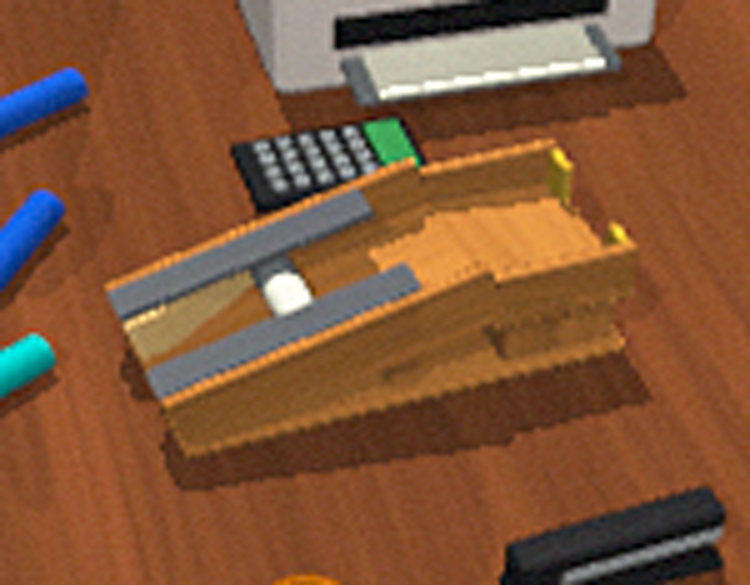

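```bash
python3 - <<'E'
from h import *
for n,(u0,u1,v0,v1) in {"top":(240,330,150,255),"side":(265,345,150,215)}.items():
    D=np.load(n+"0.npz");im=D["im"].astype(int);d=D["d"];P=cloud(n,d)
    m=(np.ptp(im,axis=2)<25)&(im.mean(2)>85)&(im.mean(2)<150)&(d>0)
    m[:v0]=0;m[v1:]=0;m[:,:u0]=0;m[:,u1:]=0
    k,l,st,_=cv2.connectedComponentsWithStats(m.astype(np.uint8))
    for i in range(1,k):
        if st[i,4]<80: continue
        p=P[l==i];p=p[(p[:,2]>.04)&(p[:,2]<.16)]
        print(n,st[i],cv2.minAreaRect((p[:,:2]*1000).astype(np.float32)),p[:,2].min().round(3),p[:,2].max().round(3))
        A=np.c_[p[:,:2],np.ones(len(p))];c=np.linalg.lstsq(A,p[:,2],rcond=None)[0];print(" slope",np.degrees(np.arctan(np.hypot(*c[:2]))),"uphill dir",np.degrees(np.arctan2(c[1],c[0])),cv2.boxPoints(cv2.minAreaRect((p[:,:2]*1000).astype(np.float32))).round().tolist())
    # white stick
    w=(im.min(2)>190)&(d>0);w[:v0]=0;w[v1:]=0;w[:,:u0]=0;w[:,u1:]=0
    p=P[w];p=p[(p[:,2]>.03)&(p[:,2]<.15)];print("white",len(p),p.mean(0),p.min(0),p.max(0),cv2.minAreaRect((p[:,:2]*1000).astype(np.float32)))
    for k in("dispenser","stick_mid","tray"):
        for r in nets.recognise(n,k):print(k,np.round(r["at"],3),round(r["score"],2))
E
```

```text
top [295 166  17  75 390] ((438.6480407714844, 184.38760375976562), (167.82994079589844, 23.434064865112305), 6.296005725860596) 0.054 0.103
 slope 15.11338036658921 uphill dir 7.498152408963168 [[354.0, 187.0], [357.0, 164.0], [523.0, 182.0], [521.0, 205.0]]
top [257 170  20  75 448] ((429.9291076660156, 266.4781494140625), (168.75140380859375, 27.469985961914062), 6.6498308181762695) 0.055 0.105
 slope 15.010233202437112 uphill dir 4.995214713965356 [[345.0, 270.0], [348.0, 243.0], [515.0, 263.0], [512.0, 290.0]]
white 238 [0.44733852 0.22207859 0.06608085] [0.35059026 0.19006015 0.05004311] [0.46960019 0.24718758 0.08572691] ((410.7570495605469, 220.26959228515625), (116.06980895996094, 51.50650405883789), 5.481215953826904)
dispenser [0.512 0.234 0.072] 0.76
dispenser [ 0.484 -0.197  0.004] 0.61
dispenser [0.454 0.229 0.068] 0.34
stick_mid [0.294 0.381 0.029] 0.72
stick_mid [0.253 0.238 0.026] 0.72
stick_mid [0.327 0.541 0.028] 0.69
stick_mid [0.452 0.229 0.067] 0.63
tray [ 0.486 -0.196  0.004] 0.7
side [272 162  52  28 334] ((432.42132568359375, 267.89959716796875), (169.7039337
[... 163 characters left out ...]
, [514.0, 296.0]]
side [280 179  54  29 365] ((440.3135681152344, 182.4376220703125), (168.9006805419922, 34.045108795166016), 7.991964817047119) 0.057 0.107
 slope 15.345150331803014 uphill dir -4.410660501261234 [[354.0, 188.0], [359.0, 154.0], [526.0, 177.0], [522.0, 211.0]]
white 52 [0.45361016 0.23042113 0.07086045] [0.44307808 0.20002506 0.06155253] [0.46541355 0.24812873 0.0868985 ] ((456.6141662597656, 224.3006134033203), (21.887426376342773, 47.941619873046875), 8.9867582321167)
dispenser [0.507 0.195 0.067] 0.64
stick_mid [0.251 0.232 0.029] 0.69
stick_mid [0.292 0.371 0.029] 0.65
stick_mid [0.327 0.536 0.023] 0.61
stick_mid [0.452 0.24  0.064] 0.39
tray [ 0.485 -0.195  0.007] 0.79
```

```bash
python3 - <<'E'
from h import *
from scipy.spatial.transform import Rotation as Ro
s=state();q=s["tool_rot"];R=Ro.from_quat([q[1],q[2],q[3],q[0]]).as_matrix();print(R.round(3),"jaw ang",np.degrees(np.arctan2(R[1,2],R[0,2])))
from scipy.optimize import least_squares
# fit dispenser by landing wall tops z~.1 and overall footprint
for n in("top","side"):
    D=np.load(n+"0.npz");P=cloud(n,D["d"]).reshape(-1,3);ok=D["d"].ravel()>0
    p=P[ok&(P[:,0]>.33)&(P[:,0]<.70)&(P[:,1]>.13)&(P[:,1]<.34)&(P[:,2]>.045)&(P[:,2]<.13)]
    r=cv2.minAreaRect((p[:,:2]*1000).astype(np.float32));print(n,r,cv2.boxPoints(r).round().tolist())
    for yaw in np.radians([5,6,7,8]):
        q=p-[.509,.2335,0];x=q[:,0]*np.cos(yaw)+q[:,1]*np.sin(yaw);y=-q[:,0]*np.sin(yaw)+q[:,1]*np.cos(yaw)
        o=[]
        for a in range(-140,141,40):
            m=abs(x*1000-a)<15;o.append((round(np.percentile(y[m],1)*1000),round(np.percentile(y[m],99)*1000)))
        print(round(np.degrees(yaw)),np.percentile(x,[.3,99.7]).round(3),o)
    p=P[ok&(P[:,0]>.38)&(P[:,0]<.59)&(P[:,1]>-.32)&(P[:,1]<-.07)&(P[:,2]>.02)&(P[:,2]<.045)]
    print("tray",cv2.minAreaRect((p[:,:2]*1000).astype(np.float32)),np.percentile(p[:,2],95))
E
```

```text
[[ 0.    -0.958  0.287]
 [ 0.     0.287  0.958]
 [-1.    -0.     0.   ]] jaw ang 73.34011823881224
top ((504.8969421386719, 232.96063232421875), (311.3048400878906, 130.3533172607422), 6.5013813972473145) [[343.0, 280.0], [358.0, 151.0], [667.0, 186.0], [652.0, 315.0]]
5 [-0.158  0.15 ] [(-68, 60), (-67, 61), (-66, 62), (-65, 63), (-64, 64), (-62, 65), (-62, 66), (-60, 66)]
6 [-0.158  0.15 ] [(-66, 62), (-66, 63), (-65, 63), (-65, 63), (-65, 63), (-63, 64), (-63, 64), (-63, 64)]
7 [-0.158  0.15 ] [(-63, 65), (-64, 65), (-64, 64), (-64, 63), (-65, 63), (-64, 63), (-65, 63), (-65, 62)]
8 [-0.158  0.15 ] [(-61, 67), (-62, 67), (-63, 65), (-64, 64), (-65, 63), (-66, 62), (-67, 61), (-67, 59)]
tray ((485.803955078125, -191.22215270996094), (182.29708862304688, 139.22457885742188), 88.99874877929688) 0.03281286162254068
side ((506.9981689453125, 233.41168212890625), (311.9226379394531, 138.3555908203125), 6.224664688110352) [[344.0, 285.0], [359.0, 148.0], [670.0, 182.0], [655.0, 319.0]]
5 [-0.156  0.153] [(-70, 60), (-69, 62), (-67, 62), (-67, 63), (-66, 65), (-66, 66), (-64, 66), (-63, 67)]
6 [-0.156  0.153] [(-67, 63), (-68, 64), (-66, 62), (-67, 63), (-67, 65), (-67, 65), (-66, 64), (-65, 65)]
7 [-0.156  0.153] [(-65, 65), (-66, 65), (-65, 63), (-67, 64), (-67, 64), (-68, 64), (-67, 63), (-67, 63)]
8 [-0.156  0.153] [(-63, 67), (-64, 67), (-64, 64), (-66, 65), (-67, 64), (-69, 63), (-69, 62), (-70, 60)]
tray ((487.75592041015625, -189.81161499023438), (183.3516082763672, 140.36074829101562), 88.79279327392578) 0.03486087116997827
```

Call:
play_rows([
  [1, [0.023, -0.0378, 0], -0.1167],
  [1, [0.046, -0.0755, 0], -0.2333],
  [1, [0.069, -0.1133, 0], -0.35],
  [1, [0.092, -0.151, 0], -0.4667],
  [1, [0.115, -0.1888, 0], -0.5833],
])

```text
time: 1.3
tool_pos: [0.2948, 0.4085, 0.2315]
tool_rot: [0.665, -0.24, 0.665, 0.24]
contact_force: [0.9, 0.8, -0.4]
gripper_width: 0.145
```

Call:
play_rows([
  [1, [0.023, -0.0378, 0], -0.1167],
  [1, [0.046, -0.0755, -0.02], -0.2333],
  [1, [0.069, -0.1133, -0.04], -0.35],
  [1, [0.092, -0.151, -0.06], -0.4667],
  [1, [0.115, -0.1888, -0.08], -0.5833],
])

```text
time: 1.8
tool_pos: [0.41, 0.2196, 0.1511]
tool_rot: [0.707, -0.038, 0.706, 0.039]
contact_force: [1.1, 0.1, 0.3]
gripper_width: 0.002
```

Call:
play_rows([
  [1, [0, 0, 0], 0],
  [1, [0, 0, 0], 0],
])

```text
time: 2.0
tool_pos: [0.4093, 0.2204, 0.1509]
tool_rot: [0.706, -0.039, 0.706, 0.039]
contact_force: [0.1, -0.6, 1.5]
gripper_width: 0.003
```

```bash
cat >> h.py <<'E'
from scipy.spatial.transform import Rotation as Ro
O=np.array([.509,.2325]);Y=np.radians(6.5)
def disp(p):
    d=np.asarray(p)[:2]-O;return np.r_[d[0]*np.cos(Y)+d[1]*np.sin(Y),-d[0]*np.sin(Y)+d[1]*np.cos(Y)]
def rep():
    s=state();q=s["tool_rot"];R=Ro.from_quat([q[1],q[2],q[3],q[0]]).as_matrix()
    print(round(s["time"],2),s["tool_pos"].round(4),"disp",disp(s["tool_pos"]).round(4),"jaw",np.degrees(np.arctan2(R[1,2],R[0,2])).round(2),"F",s["contact_force"].round(1),"w",round(s["gripper_width"],3),"j",s["joint_pos"].round(2))
def snap(n,f,box=None,k=4):
    im,d=cams.grab_frame(n)
    if box: u0,u1,v0,v1=box;c=cv2.resize(im[v0:v1,u0:u1],None,fx=k,fy=k,interpolation=cv2.INTER_CUBIC)
    else:c=im
    save(c,f);return im,d
E
python3 -c "
from h import *
rep();snap('side','s1.png',(240,400,110,250))
snap('top','t1.png',(210,350,90,260))"
```

```text
2.0 [0.4093 0.2204 0.1509] disp [-0.1004 -0.0007] jaw 6.39 F [ 0.1 -0.6  1.5] w 0.003 j [ 0.33 -0.28  2.06  0.    1.37  0.22]
```

View pics/s1.png

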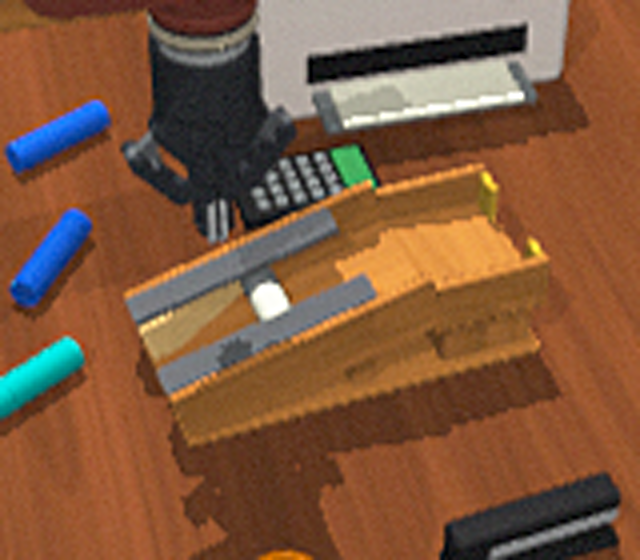

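View pics/t1.png

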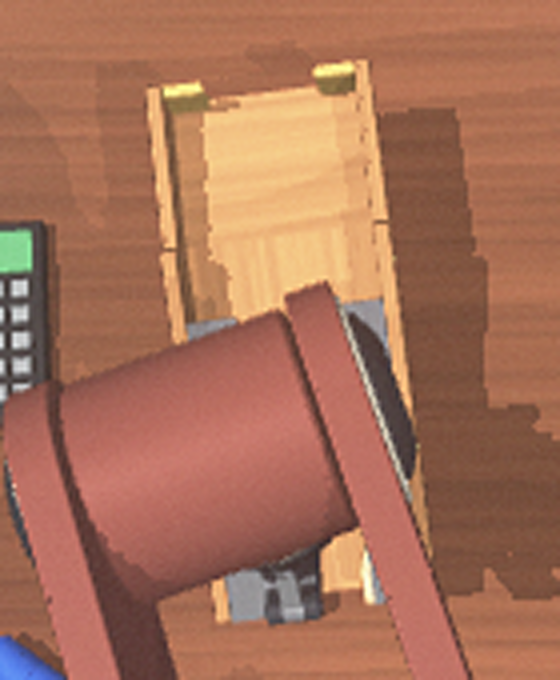

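Call:
play_rows([
  [1, [0, 0.001, -0.03], 0],
  [1, [0, 0.001, -0.06], 0],
  [1, [0, 0.001, -0.09], 0],
  [1, [0, 0.001, -0.103], 0],
  [1, [0, 0.001, -0.103], 0],
])

```text
time: 2.6
tool_pos: [0.4076, 0.2227, 0.047]
tool_rot: [0.705, -0.041, 0.707, 0.041]
contact_force: [0.1, 0.7, 0.3]
gripper_width: 0.0
```

```bash
python3 -c "
from h import *
rep();snap('side','s2.png',(240,400,110,250))"
```

```text
2.6 [0.4076 0.2227 0.047 ] disp [-0.1019  0.0018] jaw 6.63 F [0.1 0.7 0.3] w 0.0 j [ 0.34 -0.14  2.13  0.    1.16  0.22]
```

View pics/s2.png

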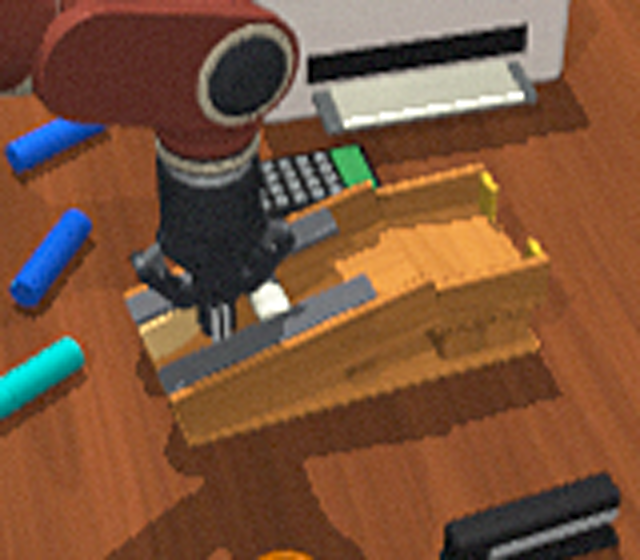

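Call:
play_rows([
  [1, [0.008, 0.0, -0.003], 0],
  [1, [0.016, 0.001, -0.001], 0],
  [1, [0.024, 0.002, 0.0015], 0],
  [1, [0.032, 0.0025, 0.0035], 0],
  [1, [0.04, 0.0035, 0.0055], 0],
])

```text
time: 3.15
tool_pos: [0.4459, 0.226, 0.0601]
tool_rot: [0.7, -0.041, 0.712, 0.04]
contact_force: [-35.5, -8.9, 59.7]
gripper_width: -0.005
```

```bash
python3 -c "
from h import *
rep();snap('side','s3.png',(240,400,110,250))"
```

```text
3.15 [0.4459 0.226  0.0601] disp [-0.0634  0.0006] jaw 6.52 F [-35.5  -8.9  59.7] w -0.005 j [ 0.32 -0.06  2.03  0.    1.19  0.2 ]
```

View pics/s3.png

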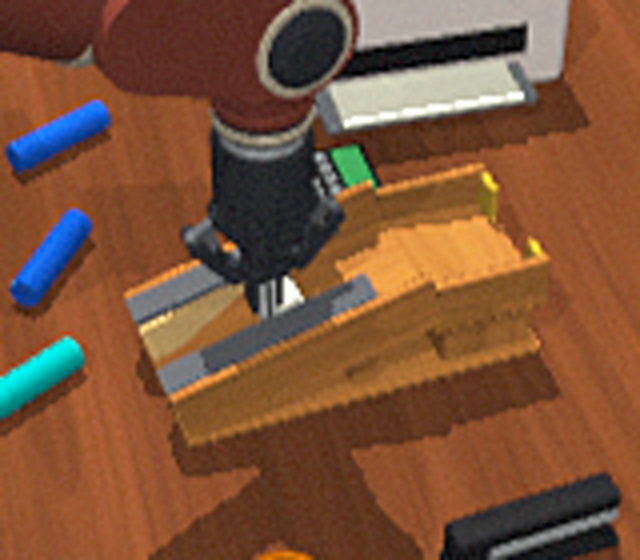

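Call:
play_rows([
  [1, [-0.006, -0.001, 0.004], 0],
  [1, [-0.014, -0.0015, 0.003], 0],
  [1, [-0.022, -0.0025, 0.002], 0],
  [1, [-0.022, -0.0025, 0.002], 0],
])

```text
time: 3.6
tool_pos: [0.426, 0.2228, 0.055]
tool_rot: [0.705, -0.04, 0.706, 0.04]
contact_force: [0.1, -0.2, -0.2]
gripper_width: -0.004
```

```bash
python3 -c "
from h import *
rep();snap('side','s4.png',(275,355,150,215),9)"
```

```text
3.6 [0.426  0.2228 0.055 ] disp [-0.0835 -0.0002] jaw 6.51 F [ 0.1 -0.2 -0.2] w -0.004 j [ 0.33 -0.11  2.09  0.    1.17  0.21]
```

View pics/s4.png

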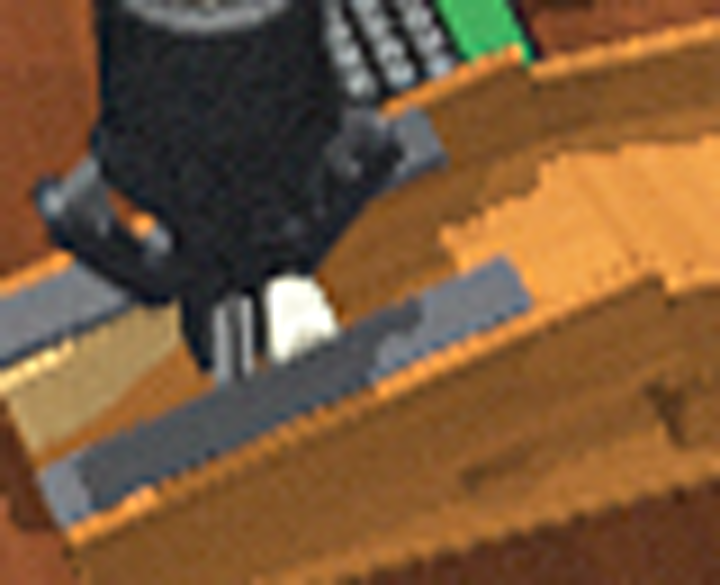

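Call:
play_rows([
  [1, [-0.002, 0, 0.025], 0],
  [1, [-0.006, -0.001, 0.05], 0],
  [1, [-0.01, -0.001, 0.08], 0.1],
  [1, [-0.01, -0.001, 0.095], 0.24],
  [1, [-0.01, -0.001, 0.095], 0.38],
])

```text
time: 4.15
tool_pos: [0.4192, 0.2227, 0.154]
tool_rot: [0.687, -0.174, 0.683, 0.175]
contact_force: [0.5, -0.2, -0.6]
gripper_width: -0.003
```

Call:
play_rows([
  [1, [0, 0, 0], 0.14],
  [1, [0, 0, 0], 0.28],
  [1, [0, 0, 0], 0.42],
  [1, [0, 0, 0], 0.56],
  [1, [0, 0, 0], 0.7],
])

```text
time: 4.65
tool_pos: [0.4173, 0.222, 0.1503]
tool_rot: [0.584, -0.399, 0.584, 0.399]
contact_force: [0.1, -0.2, -0.7]
gripper_width: -0.003
```

Call:
play_rows([
  [1, [0, 0, 0], 0.14],
  [1, [0, 0, 0], 0.28],
  [1, [0, 0, 0], 0.42],
  [1, [0, 0, 0], 0.49],
  [1, [0, 0, 0], 0.49],
])

```text
time: 5.15
tool_pos: [0.4172, 0.222, 0.1504]
tool_rot: [0.471, -0.527, 0.471, 0.527]
contact_force: [-0.1, 0.3, -0.5]
gripper_width: -0.001
```

```bash
python3 -c "
from h import *
rep();snap('side','s5.png',(260,380,120,215),6)
for n in ('side',):
  for r in nets.landmark_of(n,'stick_mid'):print(np.round(r['at'],3),disp(r['at']).round(3),round(r['score'],2))
"
```

```text
5.15 [0.4172 0.222  0.1504] disp [-0.0924 -0.    ] jaw 96.43 F [-0.1  0.3 -0.5] w -0.001 j [ 0.33 -0.26  2.04 -0.    1.36 -1.35]
[0.251 0.24  0.016] [-0.256  0.037] 0.79
[0.294 0.384 0.013] [-0.197  0.175] 0.67
[0.454 0.228 0.053] [-0.055  0.001] 0.64
[0.326 0.545 0.014] [-0.146  0.331] 0.53
```

View pics/s5.png

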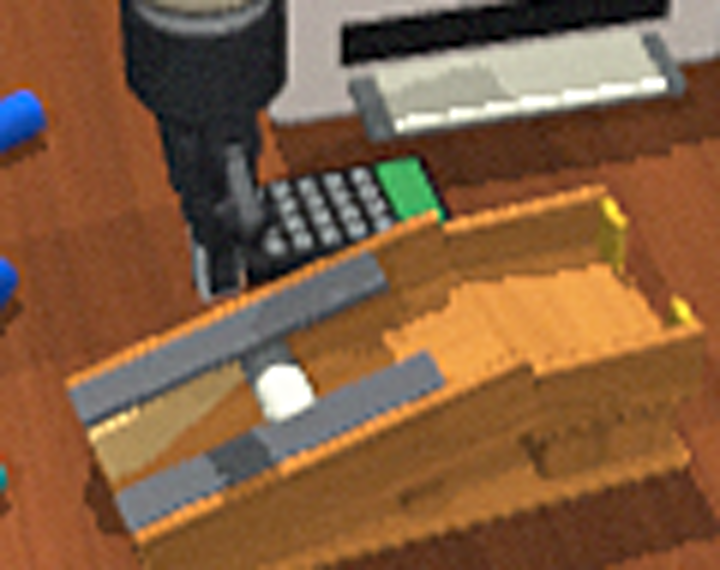

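Call:
play_rows([
  [1, [0, 0, -0.03], 0],
  [1, [0, 0, -0.06], 0],
  [1, [0, 0, -0.08], 0],
  [1, [0, 0, -0.09], 0],
  [1, [0, 0, -0.09], 0],
])

```text
time: 5.75
tool_pos: [0.4161, 0.2217, 0.0593]
tool_rot: [0.47, -0.527, 0.472, 0.528]
contact_force: [-0.2, 0.1, -0.1]
gripper_width: -0.002
```

Call:
play_rows([
  [1, [0, 0, -0.005], 0],
  [1, [0, 0, -0.01], 0],
  [1, [0, 0, -0.01], 0],
])

```text
time: 6.05
tool_pos: [0.4173, 0.2222, 0.051]
tool_rot: [-0.471, 0.527, -0.471, -0.527]
contact_force: [-0.2, 0.1, -0.3]
gripper_width: -0.0
```

```bash
python3 -c "
from h import *
rep();snap('side','s6.png',(260,380,120,215),6)
"
```

```text
6.05 [0.4173 0.2222 0.051 ] disp [-0.0922  0.0002] jaw 96.45 F [-0.2  0.1 -0.3] w -0.0 j [ 0.33 -0.13  2.11 -0.    1.16 -1.35]
```

View pics/s6.png

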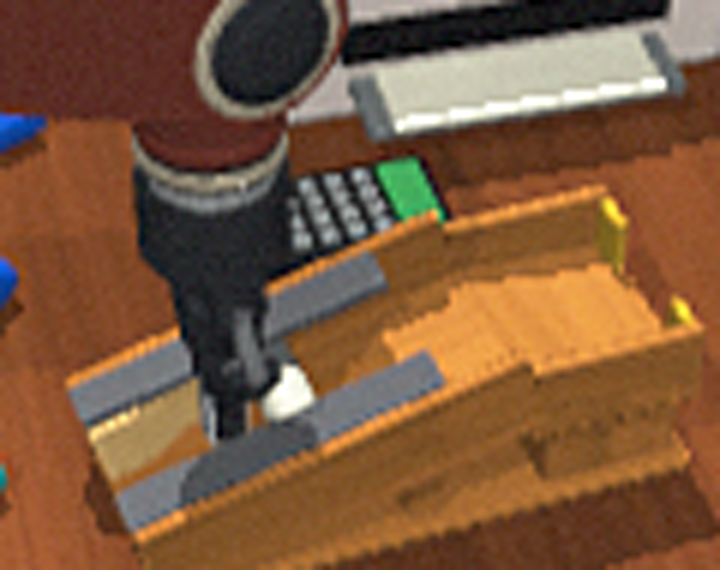

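Call:
play_rows([
  [1, [0.005, 0.0005, 0.0013], 0],
  [1, [0.01, 0.001, 0.0027], 0],
  [1, [0.015, 0.0015, 0.004], 0],
  [1, [0.02, 0.0023, 0.0054], 0],
  [1, [0.025, 0.0028, 0.0067], 0],
])

```text
time: 6.6
tool_pos: [0.442, 0.225, 0.0579]
tool_rot: [0.471, -0.527, 0.472, 0.528]
contact_force: [-5.8, -0.7, 5.8]
gripper_width: 0.003
```

```bash
python3 -c "
from h import *
rep();snap('side','s7.png',(260,380,120,215),6)
"
```

```text
6.6 [0.442  0.225  0.0579] disp [-0.0674  0.0002] jaw 96.45 F [-5.8 -0.7  5.8] w 0.003 j [ 0.32 -0.08  2.05  0.    1.17 -1.36]
```

View pics/s7.png

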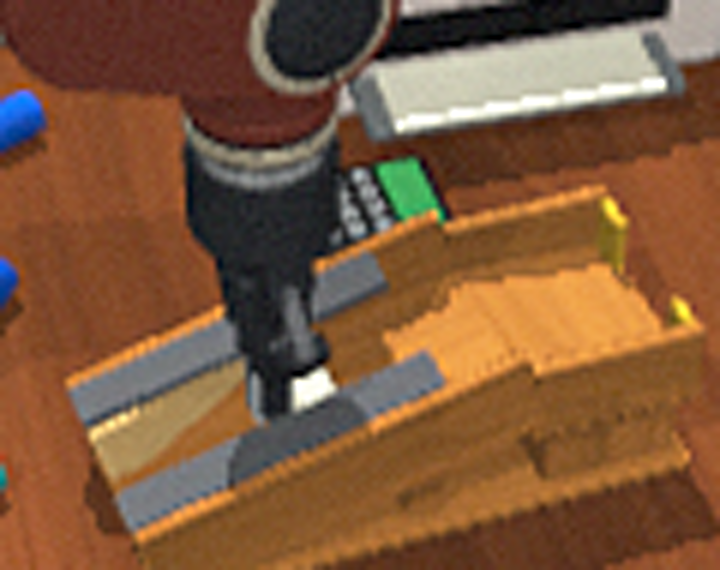

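Call:
play_rows([
  [1, [0.006, 0.0007, 0.0018], 0],
  [1, [0.012, 0.0014, 0.0036], 0],
  [1, [0.018, 0.002, 0.0054], 0],
  [1, [0.024, 0.0027, 0.007], 0],
  [1, [0.03, 0.0034, 0.0085], 0],
])

```text
time: 7.15
tool_pos: [0.4725, 0.2284, 0.0662]
tool_rot: [0.471, -0.527, 0.471, 0.527]
contact_force: [-5.1, -0.6, 4.5]
gripper_width: 0.003
```

```bash
python3 -c "
from h import *
rep();snap('side','s8.png',(260,380,120,215),6)
"
```

```text
7.15 [0.4725 0.2284 0.0662] disp [-0.0367  0.    ] jaw 96.45 F [-5.1 -0.6  4.5] w 0.003 j [ 0.31 -0.02  1.98  0.    1.18 -1.38]
```

View pics/s8.png

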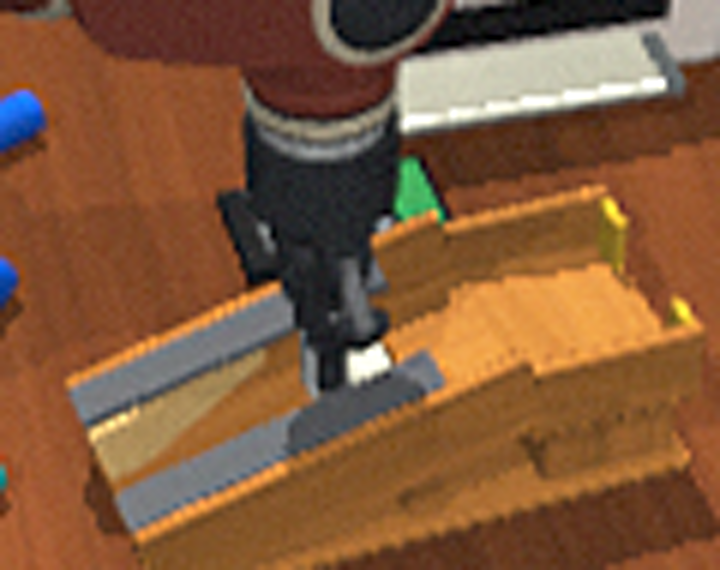

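Call:
play_rows([
  [1, [0.007, 0.0008, -0.002], 0],
  [1, [0.014, 0.0016, -0.001], 0],
  [1, [0.021, 0.0024, 0.001], 0],
  [1, [0.028, 0.0032, 0.003], 0],
  [1, [0.036, 0.004, 0.005], 0],
])

```text
time: 7.7
tool_pos: [0.5089, 0.2324, 0.0712]
tool_rot: [-0.471, 0.527, -0.471, -0.527]
contact_force: [-1.4, -0.9, 1.2]
gripper_width: -0.003
```

```bash
python3 -c "
from h import *
rep();snap('side','s9.png',(260,380,120,215),6)
"
```

```text
7.7 [0.5089 0.2324 0.0712] disp [-0.0001 -0.0001] jaw 96.45 F [-1.4 -0.9  1.2] w -0.003 j [ 0.3   0.05  1.89 -0.    1.19 -1.39]
```

View pics/s9.png

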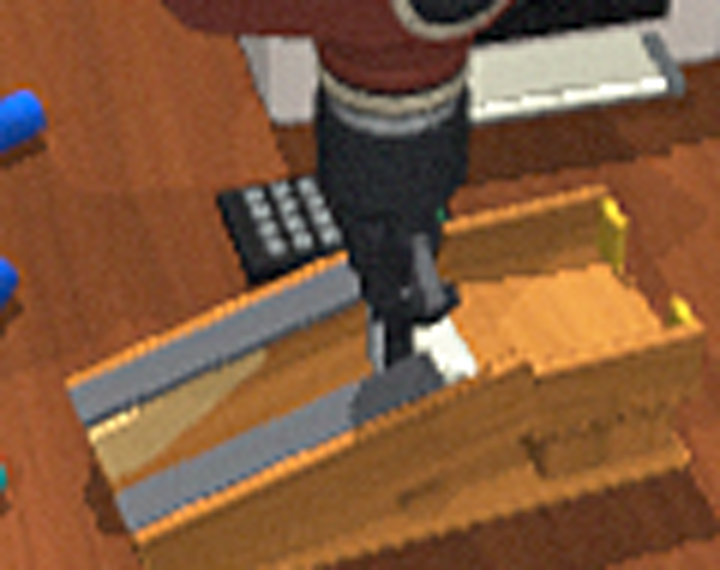

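Call:
play_rows([
  [1, [0.007, 0.0008, 0.0018], 0],
  [1, [0.014, 0.0016, 0.0036], 0],
  [1, [0.021, 0.0024, 0.0052], 0],
  [1, [0.027, 0.003, 0.0065], 0],
  [1, [0.032, 0.0036, 0.007], 0],
])

```text
time: 8.25
tool_pos: [0.5409, 0.236, 0.0783]
tool_rot: [-0.471, 0.527, -0.471, -0.527]
contact_force: [-1.2, -0.3, 0.5]
gripper_width: 0.001
```

Call:
play_rows([
  [1, [0.004, 0.0005, 0.001], 0],
  [1, [0.008, 0.001, 0.001], 0],
  [1, [0.012, 0.0014, 0.001], 0],
  [1, [0.016, 0.0018, 0.001], 0],
  [1, [0.018, 0.002, 0.001], 0],
])

```text
time: 8.75
tool_pos: [0.5586, 0.2379, 0.079]
tool_rot: [-0.471, 0.527, -0.471, -0.527]
contact_force: [0.1, -0.2, -0.1]
gripper_width: 0.002
```

```bash
python3 -c "
from h import *
rep();snap('side','s10.png',(260,380,120,215),6)
"
```

```text
8.75 [0.5586 0.2379 0.079 ] disp [ 0.0499 -0.0002] jaw 96.45 F [ 0.1 -0.2 -0.1] w 0.002 j [ 0.28  0.15  1.77 -0.    1.22 -1.4 ]
```

View pics/s10.png

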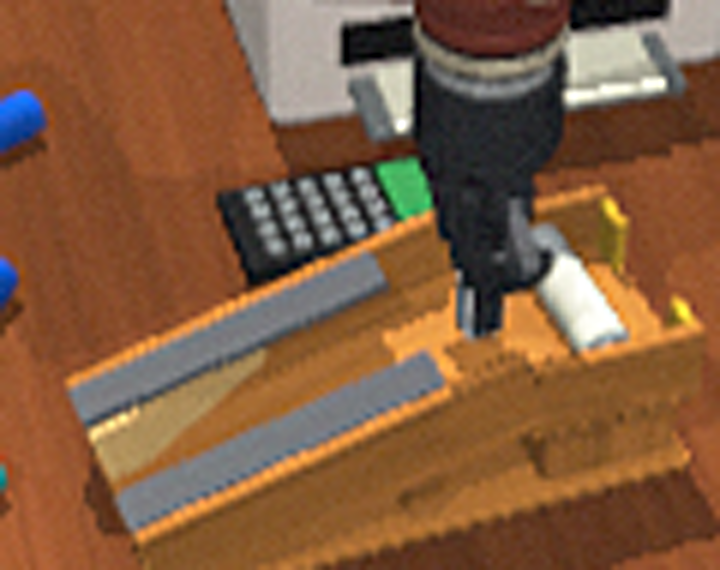

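Call:
play_rows([
  [1, [0, 0, 0.03], 0],
  [1, [0, 0, 0.06], 0],
  [1, [-0.01, 0, 0.09], -0.1],
  [-1, [-0.02, 0, 0.1], -0.24],
  [-1, [-0.02, 0, 0.1], -0.38],
])

```text
time: 9.3
tool_pos: [0.5388, 0.2385, 0.1822]
tool_rot: [0.565, -0.428, 0.562, 0.427]
contact_force: [-0.0, 0.4, 0.0]
gripper_width: 0.328
```

Call:
play_rows([
  [-1, [0, 0, 0], -0.14],
  [-1, [0, 0, 0], -0.28],
  [-1, [0, 0, 0], -0.42],
  [-1, [0, 0, 0], -0.56],
  [-1, [0, 0, 0], -0.7],
])

```text
time: 9.8
tool_pos: [0.5381, 0.2379, 0.1789]
tool_rot: [0.676, -0.208, 0.676, 0.208]
contact_force: [-0.0, -0.1, -0.3]
gripper_width: 1.001
```

Call:
play_rows([
  [-1, [0, 0, 0], -0.14],
  [-1, [0, 0, 0], -0.28],
  [-1, [0, 0, 0], -0.42],
  [-1, [0, 0, 0], -0.49],
  [-1, [0, 0, 0], -0.49],
])

```text
time: 10.3
tool_pos: [0.5381, 0.2379, 0.1789]
tool_rot: [0.706, -0.04, 0.706, 0.04]
contact_force: [-0.5, -0.6, 0.1]
gripper_width: 0.996
```

```bash
python3 -c "
from h import *
rep()
for n in ('side','top'):
  im,d=snap(n,n+'11.png',(260,400,100,215) if n=='side' else (230,330,90,190),5);P=cloud(n,d)
  for r in nets.landmark_of(n,'stick_mid'):print(n,np.round(r['at'],3),disp(r['at']).round(3),round(r['score'],2))
  im=im.astype(int);w=(im.min(2)>170)&(np.ptp(im,axis=2)<30)&(d>0);p=P[w];q=np.array([disp(a) for a in p]);m=(abs(q[:,1])<.06)&(q[:,0]>.08)&(q[:,0]<.16)&(p[:,2]>.06)&(p[:,2]<.11)
  print(n,m.sum(),np.percentile(q[m],[2,50,98],axis=0).round(3).tolist(),np.percentile(p[m,2],[2,50,98]),cv2.minAreaRect((q[m]*1000).astype(np.float32)))
"
```

```text
10.3 [0.5381 0.2379 0.1789] disp [0.0295 0.0021] jaw 6.51 F [-0.5 -0.6  0.1] w 0.996 j [0.29 0.   1.75 0.   1.39 0.18]
side [0.326 0.547 0.015] [-0.146  0.333] 0.76
side [0.294 0.381 0.013] [-0.197  0.172] 0.69
side [0.637 0.25  0.079] [0.129 0.003] 0.53
side [0.252 0.24  0.014] [-0.255  0.036] 0.52
side 116 [[0.119, -0.042], [0.128, -0.009], [0.14, 0.027]] [0.08505079 0.09465857 0.09893032] ((130.71214294433594, -4.071708679199219), (78.95675659179688, 23.31481170654297), 88.73180389404297)
top [0.292 0.385 0.016] [-0.199  0.176] 0.82
top [0.324 0.546 0.017] [-0.148  0.332] 0.7
top 8 [[0.12, -0.019], [0.127, -0.018], [0.135, -0.016]] [0.08998029 0.09305438 0.09484541] ((127.67626190185547, -17.579483032226562), (16.113903045654297, 1.7287436723709106), 7.191855430603027)
```

View pics/side11.png

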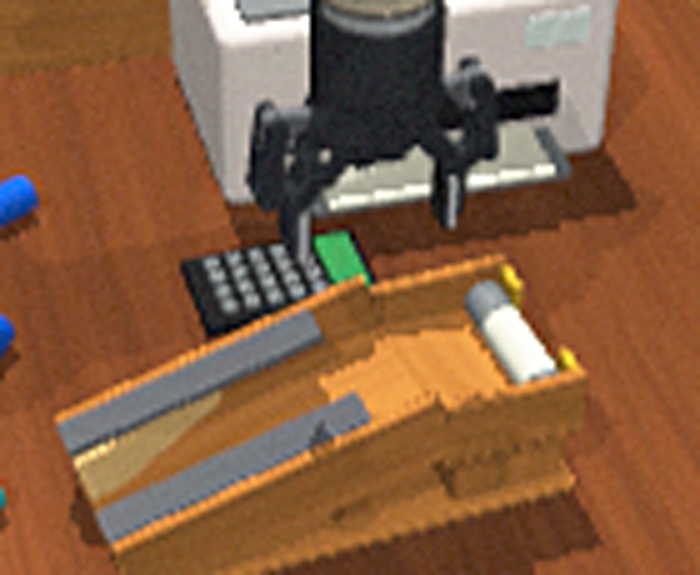

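View pics/top11.png

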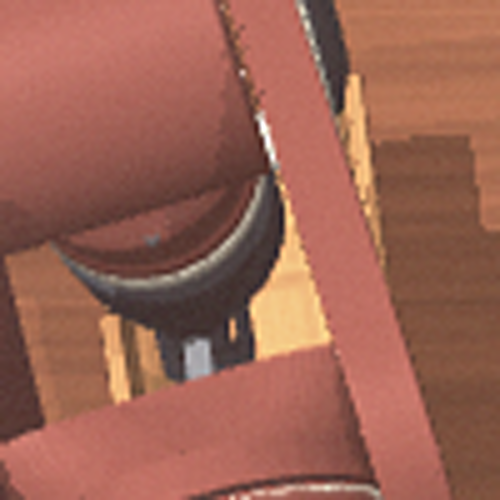

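Call:
play_rows([
  [-1, [0.035, 0.0035, 0], 0],
  [-1, [0.07, 0.007, 0], 0],
  [-1, [0.1, 0.0102, 0], 0],
  [-1, [0.1, 0.0102, -0.03], 0],
  [-1, [0.1, 0.0102, -0.06], 0],
])

```text
time: 11.0
tool_pos: [0.6402, 0.2483, 0.1196]
tool_rot: [0.707, -0.04, 0.705, 0.04]
contact_force: [-1.0, -0.0, 0.4]
gripper_width: 1.002
```

Call:
play_rows([
  [-1, [0, 0, -0.02], 0],
  [-1, [0, 0, -0.04], 0],
  [-1, [0, 0, -0.049], 0],
  [-1, [0, 0, -0.049], 0],
  [-1, [0, 0, -0.049], 0],
])

```text
time: 11.5
tool_pos: [0.6387, 0.2483, 0.0709]
tool_rot: [0.706, -0.04, 0.706, 0.04]
contact_force: [0.6, -0.3, 0.8]
gripper_width: 0.994
```

```bash
python3 -c "
from h import *
rep();snap('side','s12.png',(270,390,110,215),6)
"
```

```text
11.5 [0.6387 0.2483 0.0709] disp [0.1307 0.001 ] jaw 6.51 F [ 0.6 -0.3  0.8] w 0.994 j [0.26 0.33 1.58 0.   1.23 0.15]
```

View pics/s12.png

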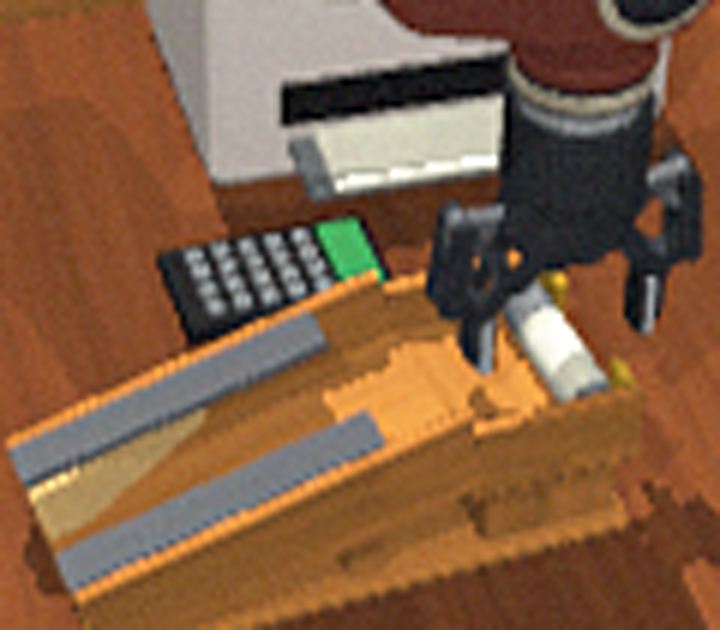

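Call:
play_rows([
  [0.2, [0, 0, 0], 0],
  [1, [0, 0, 0], 0],
  [1, [0, 0, 0], 0],
  [1, [0, 0, 0], 0],
  [1, [0, 0, 0], 0],
])

```text
time: 12.05
tool_pos: [0.6383, 0.2482, 0.0706]
tool_rot: [0.706, -0.04, 0.706, 0.04]
contact_force: [-1.7, 0.3, 3.3]
gripper_width: 0.304
```

Call:
play_rows([
  [1, [0, 0, 0], 0],
  [1, [0, 0, 0], 0],
  [1, [0, 0, 0.01], 0],
  [1, [0, 0, 0.02], 0],
  [1, [0, 0, 0.03], 0],
])

```text
time: 12.55
tool_pos: [0.6383, 0.2481, 0.1007]
tool_rot: [0.706, -0.04, 0.706, 0.04]
contact_force: [1.1, 0.2, -0.2]
gripper_width: 0.302
```

```bash
python3 -c "
from h import *
rep();snap('side','s13.png',(270,390,110,215),6)
"
```

```text
12.55 [0.6383 0.2481 0.1007] disp [0.1302 0.0009] jaw 6.5 F [ 1.1  0.2 -0.2] w 0.302 j [ 0.26  0.29  1.57 -0.    1.28  0.15]
```

View pics/s13.png

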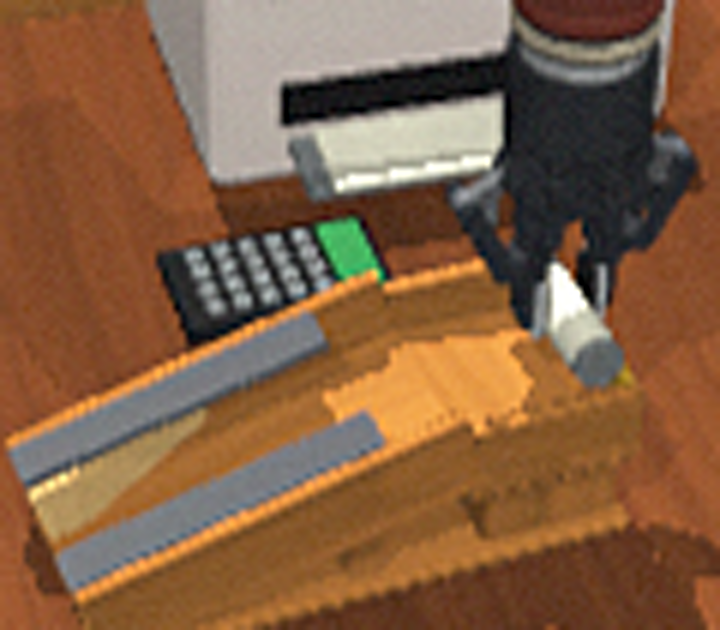

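Call:
play_rows([
  [1, [0, 0, 0.02], 0],
  [1, [0, 0, 0.045], 0],
  [1, [0, 0, 0.07], 0],
  [1, [-0.01, -0.03, 0.08], 0],
  [1, [-0.0215, -0.0595, 0.08], 0],
])

```text
time: 13.1
tool_pos: [0.6183, 0.1888, 0.1837]
tool_rot: [0.708, -0.04, 0.704, 0.041]
contact_force: [0.6, -0.7, -0.5]
gripper_width: 0.305
```

Call:
play_rows([
  [1, [-0.013, -0.038, 0], -0.02],
  [1, [-0.026, -0.076, 0], -0.04],
  [1, [-0.039, -0.114, 0], -0.06],
  [1, [-0.052, -0.152, 0], -0.08],
  [1, [-0.065, -0.19, 0], -0.1],
])

```text
time: 13.6
tool_pos: [0.5512, -0.0027, 0.1806]
tool_rot: [0.708, -0.005, 0.707, 0.004]
contact_force: [0.6, -0.8, -0.1]
gripper_width: 0.306
```

Call:
play_rows([
  [1, [-0.013, -0.038, 0], -0.02],
  [1, [-0.026, -0.076, 0], -0.033],
  [1, [-0.039, -0.114, 0], -0.033],
  [1, [-0.052, -0.152, 0], -0.033],
  [1, [-0.065, -0.19, 0], -0.033],
])

```text
time: 14.1
tool_pos: [0.4861, -0.1929, 0.1807]
tool_rot: [0.708, 0.007, 0.707, -0.007]
contact_force: [0.8, -0.3, -0.0]
gripper_width: 0.304
```

```bash
python3 -c "
from h import *
rep();snap('side','s14.png',(280,460,170,350),3)
"
```

```text
14.1 [ 0.4861 -0.1929  0.1807] disp [-0.0709 -0.4201] jaw -1.12 F [ 0.8 -0.3 -0. ] w 0.304 j [-0.52 -0.16  1.9   0.    1.4  -0.5 ]
```

View pics/s14.png

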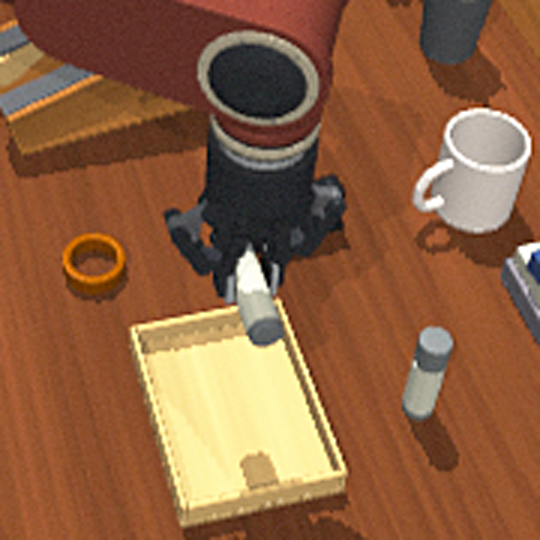

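Call:
play_rows([
  [1, [0, 0.001, -0.035], 0],
  [1, [0, 0.001, -0.07], 0],
  [1, [0, 0.001, -0.105], 0],
  [1, [0, 0.001, -0.135], 0],
  [1, [0, 0.001, -0.15], 0],
])

```text
time: 14.65
tool_pos: [0.4851, -0.1893, 0.0273]
tool_rot: [0.706, 0.008, 0.708, -0.006]
contact_force: [-1.1, 0.0, -0.6]
gripper_width: 0.301
```

Call:
play_rows([
  [1, [0, 0, -0.005], 0],
  [1, [0, 0, -0.01], 0],
  [1, [0, 0, -0.014], 0],
  [1, [0, 0, -0.017], 0],
  [1, [0, 0, -0.017], 0],
])

```text
time: 15.15
tool_pos: [0.4871, -0.1905, 0.0135]
tool_rot: [0.707, 0.007, 0.707, -0.007]
contact_force: [0.2, 0.6, -0.4]
gripper_width: 0.302
```

```bash
python3 -c "
from h import *
rep();im,d=snap('side','s15.png',(310,410,250,350),6)
P=cloud('side',d);print('floor',P[325:330,365:375,2].mean(),P[325,370])
"
```

```text
15.15 [ 0.4871 -0.1905  0.0135] disp [-0.0696 -0.4178] jaw -1.12 F [ 0.2  0.6 -0.4] w 0.302 j [-0.52  0.06  2.   -0.    1.08 -0.5 ]
floor 0.007496748419161654 [ 0.50353613 -0.24764832  0.00786502]
```

View pics/s15.png

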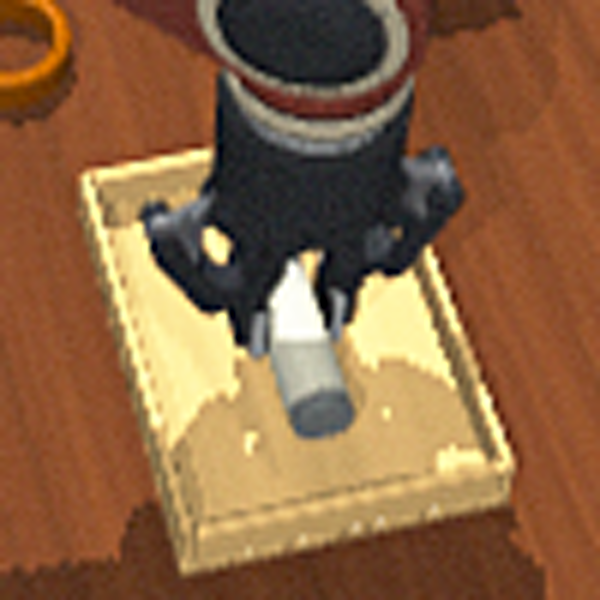

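Call:
play_rows([
  [1, [0, 0, -0.001], 0],
  [1, [0, 0, -0.002], 0],
  [1, [0, 0, -0.003], 0],
  [1, [0, 0, -0.0035], 0],
  [1, [0, 0, -0.0035], 0],
])

```text
time: 15.7
tool_pos: [0.4869, -0.1905, 0.0104]
tool_rot: [0.707, 0.007, 0.707, -0.007]
contact_force: [-1.9, 1.5, 5.4]
gripper_width: 0.305
```

Call:
play_rows([
  [0.35, [0, 0, 0], 0],
  [0.28, [0, 0, 0], 0],
  [0.2, [0, 0, 0], 0],
  [0.05, [0, 0, 0], 0],
  [-0.1, [0, 0, 0], 0],
])

```text
time: 16.2
tool_pos: [0.4866, -0.1903, 0.0093]
tool_rot: [0.707, 0.007, 0.707, -0.007]
contact_force: [-0.2, 0.8, -0.1]
gripper_width: 0.547
```

```bash
python3 -c "
from h import *
rep();im,d=snap('side','s16.png',(310,410,250,350),6)
"
```

```text
16.2 [ 0.4866 -0.1903  0.0093] disp [-0.0702 -0.4175] jaw -1.12 F [-0.2  0.8 -0.1] w 0.547 j [-0.52  0.06  2.    0.    1.07 -0.5 ]
```

View pics/s16.png

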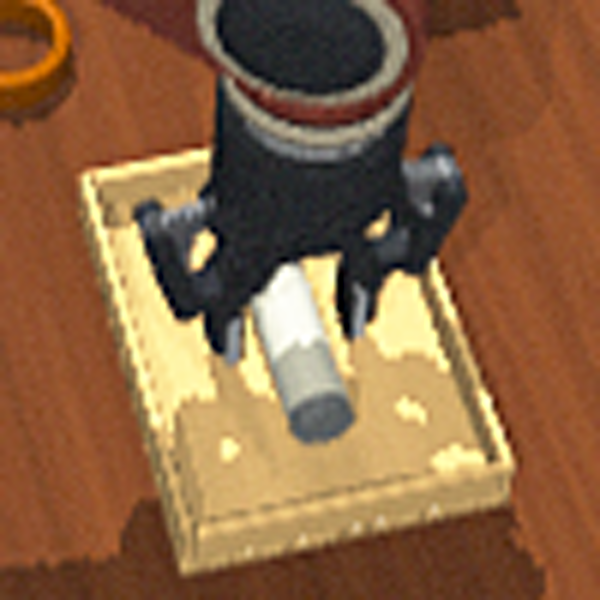

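Stick lies at rest on the tray floor (about pixel 361,312), fingers clear on both sides. Retreat straight up.

Call:
play_rows([
  [-0.1, [0, 0, 0.01], 0],
  [-0.1, [0, 0, 0.03], 0],
  [-0.1, [0, 0, 0.06], 0],
  [-0.1, [0, 0, 0.1], 0],
  [-0.1, [0, 0, 0.14], 0],
])

```text
time: 16.75
tool_pos: [0.4863, -0.1901, 0.1512]
tool_rot: [0.707, 0.007, 0.707, -0.007]
contact_force: [0.6, 0.5, 0.7]
gripper_width: 0.548
```

Call:
play_rows([
  [-0.1, [-0.03, 0.03, 0.03], 0],
  [-0.1, [-0.06, 0.06, 0.06], 0],
  [-0.1, [-0.08, 0.1, 0.08], 0],
  [-0.1, [-0.08, 0.14, 0.08], 0],
  [-0.1, [-0.08, 0.14, 0.08], 0],
])

```text
time: 17.25
tool_pos: [0.4067, -0.0472, 0.2317]
tool_rot: [0.709, 0.005, 0.705, -0.005]
contact_force: [-0.1, 0.2, 0.0]
gripper_width: 0.551
```

```bash
python3 -c "
from h import *
rep()
snap('side','s17.png');snap('top','t17.png')
for n in('side','top'):
  for k in('stick_mid','spare_mid'):
    for r in nets.landmark_of(n,k):print(n,k,np.round(r['at'],3),round(r['score'],2))
"
```

```text
17.25 [ 0.4067 -0.0472  0.2317] disp [-0.1333 -0.2663] jaw -0.81 F [-0.1  0.2  0. ] w 0.551 j [-0.3  -0.51  2.09  0.    1.56 -0.28]
side stick_mid [ 0.488 -0.194  0.018] 0.84
side stick_mid [0.294 0.382 0.015] 0.78
side stick_mid [0.254 0.242 0.016] 0.55
side stick_mid [0.326 0.545 0.016] 0.52
side spare_mid [ 0.647 -0.221  0.05 ] 0.67
side spare_mid [ 0.506  0.234 -0.003] 0.6
top stick_mid [0.292 0.386 0.019] 0.79
top stick_mid [0.257 0.238 0.015] 0.74
top stick_mid [0.328 0.546 0.015] 0.68
top spare_mid [ 0.645 -0.221  0.053] 0.65
```

View pics/s17.png

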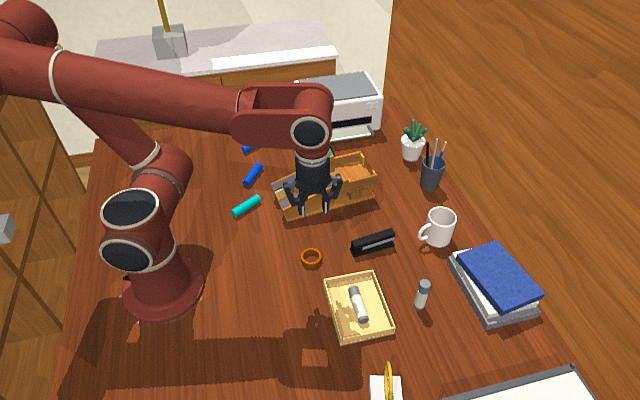

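View pics/t17.png

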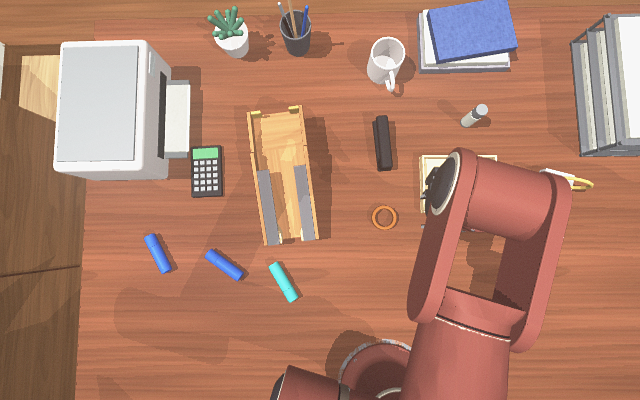

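```bash
python3 -c "
from h import *
print(workorder.job_done())"
```

```text
the job is handed in; nothing more can be done
None
```

The jammed white glue stick now lies flat in the plywood tray. I handed the job in at about 17 s of the 61 s allowed.

- **Push:** The first push went wrong. With the jaws along the slope, part of the finger linkage bore down on the stick. The wrist read about 70 N, made up of 60 N upward and 35 N back. I backed off and the stick settled where it had been. I turned the jaws 90° and pushed again; the readings between moves were about 8 N at most. The stick went over the crest and rolled to the brass stops, at about x 130 mm in the dispenser's frame.
- **Lift and lay down:** I gripped it crosswise from above and lifted it out. I lowered it in 1 mm steps until the floor pushed back with about 5 N, then opened the fingers slowly.

**Last checks:**
- **Stick:** the side camera shows it at rest in the middle of the tray, at (0.488, -0.194, 0.018). The top camera's view of it was blocked by the arm, so this rests on one camera.
- **Spare stick:** it still stands where it was, within the networks' accuracy of about 4 mm.
- **Look-alikes:** the blue and turquoise sticks are unmoved.
- **Robot:** the gripper is clear of everything.

**Unverified:** the 70 N from the first push stayed under the 120 N wrist limit. I can't rule out that the linkage counts as the gripper's body, for which the limit is 40 N.

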